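Unlock the empty compartment of the chocolate case and hold the key turned

ROBOT

A 6-joint arm with a two-finger parallel gripper is mounted at the origin on the work surface. World frame = base frame: x ahead of the robot, y to its left, z up, the work surface at z = 0. Lengths are in mm, angles in rad, forces in N, time in s.
With the tool pointing down it reaches from about 300 to 850 mm from the base axis. Payload 5.4 kg.
Tool frame: the origin (TCP) lies at the very end of the fingers, on their centre line; the grasp point (between the pads) lies 19 mm behind it; x points along the fingers, y is the direction in which the jaws open and shut, and the axes are right-handed (so a half turn about x gives the same grasp; the last joint's range is limited). The gripper opens to 85 mm and grips with 20 to 120 N. Pads are 22 mm wide; open, the fingers measure 114 mm over their backs; the gripper's body (76 mm by 85 mm) begins 54 mm behind the grasp point. The pads swing forward as they close: fully open they stand 13 mm farther back than shut.
Start: joints at [1.009, 0.158, 1.597, -0, 1.386, -0.21], TCP at [198.147, 539.763, 231.299] pointing down, gripper open.
Joint ranges: [-2.91, 2.91], [-0.94, 2.29], [0.18, 2.7], [-1.29, 4.43], [0.17, 2.64], [-3, 3]. Speed limits (rad/s): [2.57, 2.57, 3.14, 3.14, 3.14, 3.14].

INTERFACE

Orientations are given as a 3x3 rotation matrix whose columns are the frame's x, y, z axes.
In Python, from workcell import ctrl gives the robot as it stands.
- The arm moves only by the tool drive_tool, never from a script. Its argument "increments" is a list of rows, each a list of 7 numbers: the shift along the tool's x, y, z in m, then the turn, a rotation vector about the tool's x, y, z in degrees, then the gripper's target within -1 to 1 (shut at 1, half-way at 0, fully open at -1). A call has exactly 5 rows; each row is the pose to reach, as a shift and turn from the pose measured when the call began, along the tool's axes at that moment; what a row does not reach only later rows make up. A row lasts 1/12 s, in which the tool goes at most 41.7 mm and 7.16 degrees, less where a joint would pass 70% of its speed; a pose out of reach is approached as far as the arm can. A call with a gripper value outside its range is refused whole. The fingers move at their own pace and stop on an object; the grip force is fixed at half the most. Time passes only in rows, so rows that repeat a pose let the fingers close, or fill a call up. It gives the time, the measured TCP pose, the force and the opening at its end, in the units of the state.
- ctrl.observe(): the state, without advancing time (a new reading comes with each control period).
- ctrl.get_image(name): name is "side" or "top"; returns the picture (480x640x3 uint8, red, green, blue); there is no depth.
- ctrl.camera_model(name): a dict with "mtx" (3x3 intrinsics, pixels), "T" (4x4, takes a point from camera to world coordinates). Camera axes: x right, y up, looking along -z (the intrinsics and any distortion apply to the point x, -y, -z); pixel columns grow to the right and rows downward; lengths in mm; the calibration is good to about 2 mm. A picture is of the moment at which its call begins. camera_model takes no time and is no camera call.
- ctrl.job_done(): hands the job in, once; it reports no verdict.
The state is a dict: "time": time; "joint_pos": joint angles; "qd": joint speeds; "joint_efforts": joint torques, N m; "tcp_pos": TCP position; "tcp_rot": TCP orientation; "ft_force": force on the tool from outside, world axes, zero at the start; "ft_torque": the same for the moment, N m; "opening": finger opening in mm.
Only numpy, scipy, OpenCV 4.12 (cv2) and the standard library are available. Lean on these libraries where they do the work, as an engineer would, in place of code of your own. Each camera call takes 0.05 s, during which the arm holds its last target.

TASK

One of the two compartments of the chocolate display case has run empty and needs refilling: take the red-headed key from the wooden key block, push it fully home in the lock of the empty compartment (its wafers are sticky, so ease and wiggle the key in rather than forcing it), then turn it a quarter clockwise, all the way. The latch is sprung, so finish while still gripping the key and holding it turned, for me to lift the lid. Leave the other lock and everything else on the counter alone.

Things in the scene. Friction and masses are not known exactly. Their poses are not given: they have to be found in the camera images.
- case: Fixed display case, 340 (x) x 440 (y) x 120 mm, origin at the centre of its underside, z up. Wooden rail 60 mm deep along its -x side, toward the robot. Two compartments, left (+y) and right (-y), each under a framed glass lid. On the rail by each lid is its brass lock case, 50 (x) x 46 (y) x 32 mm, centred at x -140, y +100 or -100 mm, top 152 mm up, the keyhole in it 151.5 mm up.
- mouth_left (a point): Centre of the left lock's keyhole, on its upward face; axes as the case's. Unturned, the keyway is a slot 11.4 mm along the case's x, 5.2 mm along y, 26 mm deep, its mouth bevelled 2 mm at 45 deg. Inside, 9 and 17 mm down, two sticky wafers stand into it from its -x end.
- mouth_right (a point): Centre of the right lock's keyhole; otherwise the same. Wafers of both: the key's nose pushes each aside against about 5 N sideways; a key pushed straight down sticks at each, up to about 25 N, then slips past with a jerk; rocking it along the slot (5 to 10 N to -x and back) lets it by easily. The plug cannot turn until the key is nearly home.
- lock_left (a joint): Turn of the left lock's plug, rad: 0 at the start (slot along the case's x), grows clockwise seen from above, stops at 1.571 (quarter turn, bolt withdrawn from the lid). A spring turns it back when let go: 0.03 N m at first, 0.07 N m at the stop. The key has about 0.2 rad of play in the slot.
- lock_right (a joint): The same for the right lock.
- tray_empty: The empty clear tray with a white paper liner, 235 (x) x 185 (y) x 26 mm, origin at the centre of its underside; it lies in the compartment that has run empty (left or right).
- tray_full: The same tray full of dark and milk chocolate truffles, in the other compartment.
- key_block: Fixed dark wooden key block 120 (x) x 50 (y) x 45 mm high, origin at the centre of its underside. Two slots 30 mm deep, 60 mm apart along its x, hold the two keys upright, blade down, blade width along the block's x; which key stands in which slot varies.
- case_key: Red-headed brass key upright in the block, 25 to 50 g. Origin at the blade's tip; z up toward the head, x along the blade's width, y its thickness. From the tip: tapered nose 4 mm, blade 10 x 4 to 26 mm, shoulder 18 x 8 to 30 mm (sits on the block; on the lock's face when home: tip 26 mm down), neck to 36 mm, flat red head 26 (x) x 10 (y) from 36 to 72 mm. Works either way round.
- till_key: Steel key with a round black head (diameter 32 mm, 10 mm thick) in the other slot of the block; not for this case. Origin at the tip of its blade.
- gift_box: Brown gift box with a red ribbon, 89 x 89 x 57 mm and the bow on top, loose, origin at the centre of its underside.
- candy_jar: Brown jar with a brass cap, diameter 90 mm, 150 mm high, loose, origin at the centre of its underside.

How it is judged:
By the outcome, as a careful person would: the job done as asked, in the order asked, and still so for the second after the job is handed in, while the arm keeps its last pose, push and grip.
It also fails if it takes over 54 s, if anything falls off the work surface, if the arm or the gripper's body presses on something with over 40 N, if the wrist force passes 120 N, or if a joint passes its speed limit or range.

## Working session

There is one attempt and no reset: what is moved stays moved. The work goes in short steps, Python scripts to look and compute and a tool call to move; the robot and the scene stay as the last step left them, time stands still between calls to the robot, and variables do not carry over. Pictures are saved under pics/ and viewed, and the job is handed in when it is done.

Besides the shell and the picture viewer there is one more tool, called after ">>>" as name(argument=value, ...) on one line, values as JSON. drive_tool: Moves the arm, as the interface text tells. Its arguments: {"type":"object","properties":{"increments":{"type":"array","items":{"type":"array","items":{"type":"number"}}}},"required":["increments"]}

```bash
ls; mkdir -p pics; python3 - <<'E'
from workcell import ctrl
import cv2,numpy as np
for n in("side","top"):
    im=ctrl.get_image(n); cv2.imwrite(f"pics/{n}0.png",im[:,:,::-1])
    m=ctrl.camera_model(n); print(n,{k:np.round(v,3).tolist() if not isinstance(v,str) else v for k,v in m.items()})
print({k:np.round(v,3).tolist() for k,v in ctrl.observe().items()})
E
```

```text
pics
side {'mtx': [[439.104, 0.0, 318.681], [0.0, 439.104, 232.442], [0.0, 0.0, 1.0]], 'T': [[0.998, 0.045, -0.044, 560.455], [-0.063, 0.672, -0.738, -710.872], [-0.004, 0.739, 0.673, 805.695], [0.0, 0.0, 0.0, 1.0]]}
top {'mtx': [[621.11, 0.0, 316.147], [0.0, 621.11, 241.552], [0.0, 0.0, 1.0]], 'T': [[-0.027, 0.988, -0.149, 403.018], [-1.0, -0.026, 0.005, 61.393], [0.001, 0.15, 0.989, 1463.976], [0.0, 0.0, 0.0, 1.0]]}
{'time': 0.1, 'joint_pos': [1.009, 0.159, 1.598, 0.0, 1.386, -0.21], 'qd': [0.0, -0.003, -0.003, 0.0, 0.003, 0.002], 'joint_efforts': [0.0, -39.699, -33.234, -0.0, 0.004, -0.0], 'tcp_pos': [197.865, 539.313, 230.412], 'tcp_rot': [[-0.001, 0.345, 0.939], [-0.001, 0.939, -0.345], [-1.0, -0.002, -0.0]], 'ft_force': [0.066, 0.528, 0.339], 'ft_torque': [-0.02, 0.04, -0.018], 'opening': 85.5}
```

View pics/side0.png

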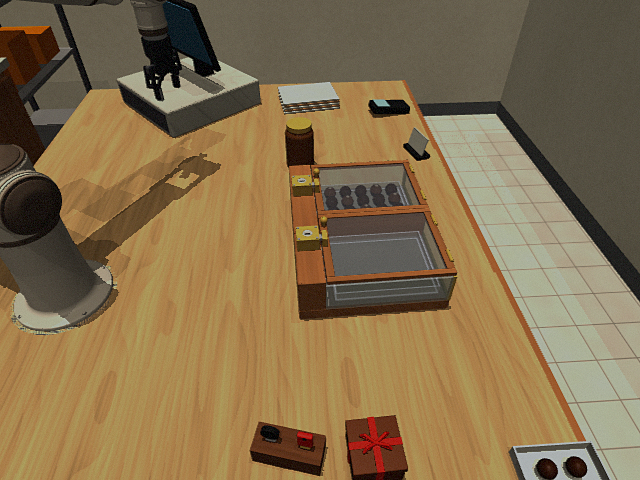

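View pics/top0.png

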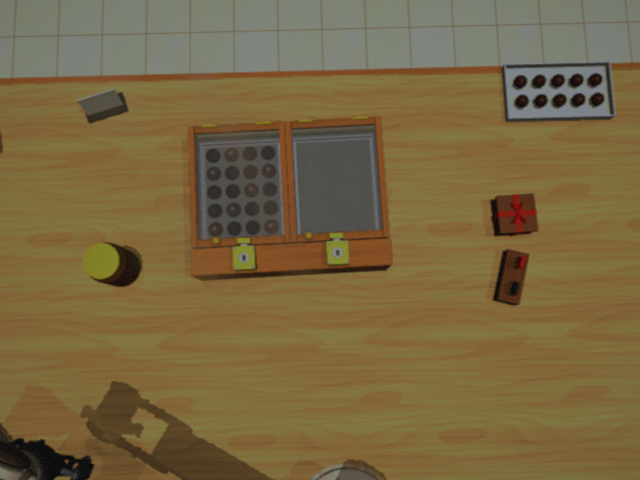

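The right compartment (-y) is empty; its lock is at about (338,252) in the top view and (308,237) in the side view. The red key is at about (521,261) top and (306,440) side. I'll zoom in on both.

```bash
cat > h.py <<'E'
from workcell import ctrl
import cv2,numpy as np
M={n:ctrl.camera_model(n) for n in("side","top")}
F=np.diag([1.,-1,-1])
def proj(n,p):
    T=M[n]["T"]; q=F@(T[:3,:3].T@(np.asarray(p,float)-T[:3,3])); q=M[n]["mtx"]@q; return q[:2]/q[2]
def ray(n,uv):
    T=M[n]["T"]; d=T[:3,:3]@(F@np.linalg.solve(M[n]["mtx"],[uv[0],uv[1],1.])); return T[:3,3],d/np.linalg.norm(d)
def plane(n,uv,z):
    o,d=ray(n,uv); return o+d*(z-o[2])/d[2]
def tri(us,ut):
    a,b=ray("side",us),ray("top",ut)
    t=np.linalg.lstsq(np.c_[a[1],-b[1]],b[0]-a[0],rcond=None)[0]
    p,q=a[0]+t[0]*a[1],b[0]+t[1]*b[1]; return (p+q)/2,np.linalg.norm(p-q)
def crop(im,u0,v0,w,h,s,name):
    c=cv2.resize(im[v0:v0+h,u0:u0+w],None,fx=s,fy=s,interpolation=cv2.INTER_CUBIC); cv2.imwrite(name,c[:,:,::-1] if True else c)
E
python3 - <<'E'
from h import *
print([list(M[n].keys()) for n in M])
s=cv2.imread("pics/side0.png")[:,:,::-1];t=cv2.imread("pics/top0.png")[:,:,::-1]
a=[cv2.resize(x,(400,300),interpolation=cv2.INTER_NEAREST) for x in (s[410:480,240:333],s[220:257,285:334],t[240:312,475:571],t[225:273,310:374])]
cv2.imwrite("pics/z0.png",np.vstack([np.hstack(a[:2]),np.hstack(a[2:])])[:,:,::-1])
E
```

```text
[['mtx', 'T'], ['mtx', 'T']]
```

View pics/z0.png

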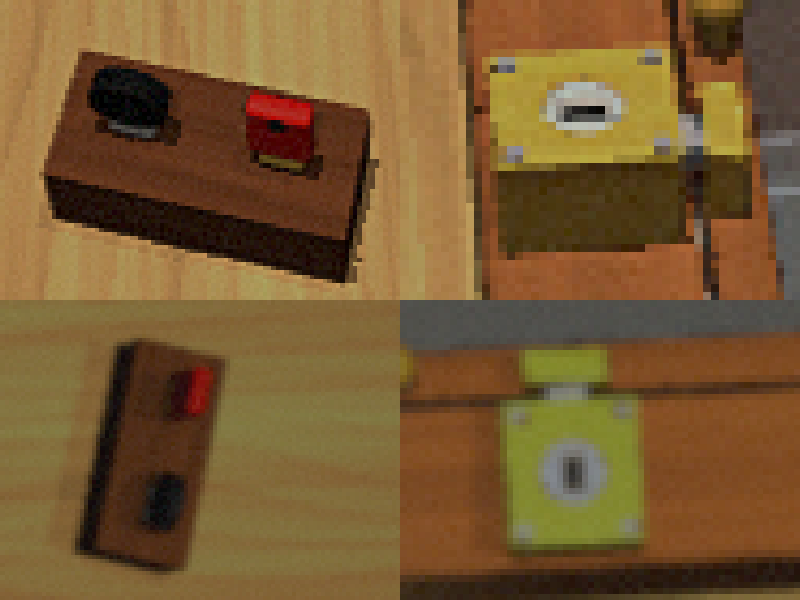

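```bash
python3 - <<'E'
from h import *
s=cv2.imread("pics/side0.png");t=cv2.imread("pics/top0.png")
def blobs(name,im,roi,f):
    u,v,w,h=roi; hsv=cv2.cvtColor(im[v:v+h,u:u+w],cv2.COLOR_BGR2HSV).astype(int); m=f(hsv).astype(np.uint8)
    n,l,st,c=cv2.connectedComponentsWithStats(m)
    for i in range(1,n):
        if st[i,4]>=4: 
            ct=cv2.findContours((l==i).astype(np.uint8),0,2)[0][0]
            print(name,st[i].tolist(),np.round(c[i]+[u,v],2).tolist(),"rect",[np.round(x,2) for x in cv2.minAreaRect(ct)])
white=lambda h:(h[...,1]<90)&(h[...,2]>110)
redb=lambda h:((h[...,0]<6)|(h[...,0]>174))&(h[...,1]>180)&(h[...,2]>150)
red=lambda h:((h[...,0]<6)|(h[...,0]>174))&(h[...,1]>180)&(h[...,2]>80)
blobs("S white",s,(295,225,25,22),lambda h:(h[...,1]<100)&(h[...,2]>130))
blobs("T white",t,(325,240,25,25),lambda h:(h[...,1]<70)&(h[...,2]>100))
blobs("S red",s,(290,425,25,25),red);blobs("S redtop",s,(290,425,25,25),lambda h:red(h)&(h[...,2]>200))
blobs("T redtop",t,(510,245,20,25),redb);blobs("T red",t,(510,245,20,25),red)
print(t[250:272,514:530,2]);print(s[428:452,294:316,2])
E
```

```text
S white [7, 5, 11, 6, 39] [307.08, 232.33] rect [array([12. ,  7.5]), array([ 5., 10.]), np.float64(90.0)]
S white [24, 9, 1, 4, 4] [319.0, 235.5] rect [array([24. , 10.5]), array([3., 0.]), np.float64(-90.0)]
T white [8, 0, 7, 1, 7] [336.0, 240.0] rect [array([11.,  0.]), array([6., 0.]), np.float64(180.0)]
T white [7, 7, 11, 11, 74] [337.08, 251.96] rect [array([12., 12.]), array([9.84, 9.84]), np.float64(63.43)]
T white [4, 21, 2, 2, 4] [329.5, 261.5] rect [array([ 4.5, 21.5]), array([1., 1.]), np.float64(90.0)]
T white [21, 20, 2, 2, 4] [346.5, 260.5] rect [array([21.5, 20.5]), array([1., 1.]), np.float64(90.0)]
S red [7, 6, 16, 9, 94] [304.49, 435.06] rect [array([14.48, 10.1 ]), array([15.49,  5.88]), np.float64(11.31)]
S red [12, 16, 4, 1, 4] [303.5, 441.0] rect [array([13.5, 16. ]), array([3., 0.]), np.float64(180.0)]
T red [10, 11, 6, 12, 46] [522.09, 261.35] rect [array([12.26, 16.44]), array([ 4.61, 10.91]), np.float64(14.04)]
[[100 110 119 125 127 129 132 132 133 131 132 131 132 131 132 131]
 [ 80  89  91  97  98 111 119 125 127 127 130 131 131 130 133 132]
 [ 80  82  80 
[... 2859 characters left out ...]
5  77  74  72  74  70  75  72
   50  77  94  95]
 [ 84  87  79  89  53  31  69  67  70  77  71  76  73  68  70  76  79  74
   61  94  98 100]
 [ 89  86  90  93  48  20  94  96  80  66  66  68  69  76  71  75  76  78
   48  43  33  87]
 [ 89  86  93  89  45  37  75  87  94 102  95  88  84  82  68  74  71  46
   31  37  35  85]
 [ 92  86  87  91  96  99  38  18  19  54  67  85  94 102 105 101  53  32
   47  45  44  87]
 [ 90  92  92  85  95  91  98  97  90  43  19  25  17  50  52  63  32  37
   45  50  44  89]
 [103 104  95  89  87  87  88  88  92  92  97  94  90  50  28  28  38  48
   51  37  94  99]
 [105  98 106 107 103 105  91  90  89  93  90  92  88  97 107 108 104  60
   46  45  99 100]]
```

```bash
python3 - <<'E'
from h import *
s=cv2.imread("pics/side0.png");t=cv2.imread("pics/top0.png")
def big(im,roi,f,k=16,hull=True):
    u,v,w,h=roi; b=cv2.resize(im[v:v+h,u:u+w],None,fx=k,fy=k,interpolation=cv2.INTER_CUBIC)
    m=f(cv2.cvtColor(b,cv2.COLOR_BGR2HSV).astype(int)).astype(np.uint8)
    c=max(cv2.findContours(m,0,2)[0],key=cv2.contourArea)
    if hull:c=cv2.convexHull(c)
    mo=cv2.moments(c); ce=np.array([mo['m10'],mo['m01']])/mo['m00']
    ep=cv2.approxPolyDP(c,0.06*cv2.arcLength(c,True),True)[:,0]
    cv=lambda p:(np.asarray(p)+.5)/k-.5+[u,v]
    return cv(ce),cv(ep),cv2.minAreaRect(c),mo['m00']/k/k
red=lambda lo:(lambda h:((h[...,0]<8)|(h[...,0]>172))&(h[...,1]>170)&(h[...,2]>lo))
wS=big(s,(298,225,18,14),lambda h:(h[...,1]<115)&(h[...,2]>115)); wT=big(t,(328,243,19,18),lambda h:(h[...,1]<80)&(h[...,2]>80))
rS=big(s,(292,426,25,25),red(130)); rT=big(t,(512,250,16,22),red(95))
for n,x in(("wS",wS),("wT",wT),("rS",rS),("rT",rT)): print(n,np.round(x[0],2),np.round(x[1],1).tolist(),x[3])
print("mouth",tri(wS[0],wT[0]),"key top",tri(rS[0],rT[0]))
for z in(150,152,154):print(z,plane("side",wS[0],z),plane("top",wT[0],z))
for z in(89,91,93):print(z,plane("side",rS[0],z),plane("top",rT[0],z))
yS=big(s,(293,223,28,20),lambda h:(h[...,0]>18)&(h[...,0]<36)&(h[...,1]>80)&(h[...,2]>130))
yT=big(t,(324,237,28,32),lambda h:(h[...,0]>22)&(h[...,0]<45)&(h[...,1]>80)&(h[...,2]>80))
for n,x in(("yS",yS),("yT",yT)): print(n,np.round(x[0],2),np.round(x[1],1).tolist(),x[3])
print("redtop corners world side",[plane("side",p,91)[:2].round(1).tolist() for p in rS[1]])
print("redtop corners world top",[plane("top",p,91)[:2].round(1).tolist() for p in rT[1]])
print("lock corners",[plane("side",p,152)[:2].round(1).tolist() for p in yS[1]],[plane("top",p,152)[:2].round(1).tolist() for p in yT[1]])
E
```

```text
wS [306.94 232.68] [[312.2, 232.2], [307.8, 236.2], [301.8, 233.7], [304.9, 229.4]] 54.859375
wT [337.2 252. ] [[337.7, 246.7], [342.7, 252.1], [336.8, 257.3], [331.8, 251.6]] 90.357421875
rS [304.35 434.96] [[296.7, 433.4], [299.0, 431.0], [310.8, 433.5], [311.5, 437.8], [298.0, 436.4]] 82.3046875
rT [522.5  261.04] [[522.7, 255.3], [525.6, 258.1], [521.8, 266.8], [519.5, 264.7]] 50.248046875
mouth (array([577.66260499,   9.9015402 , 149.40372025]), np.float64(0.6980314012398036)) key top (array([ 554.39058315, -405.59034271,   86.83828154]), np.float64(1.3325451139418787))
150 [577.30151944   9.16521721 150.        ] [577.93378599   9.95568949 150.        ]
152 [577.25013554   6.96895907 152.        ] [577.6675473   10.03398284 152.        ]
154 [577.19875165   4.77270093 154.        ] [577.4013086  10.1122762 154.       ]
89 [ 553.75397082 -406.627049     89.        ] [ 554.81326208 -404.76713443   89.        ]
91 [ 553.77267189 -407.47607167   91.        ] [ 554.59246536 -404.08907067   91.        ]
93 [ 553.79137297 -408.32509433   93.        ] [ 554.37166864 -403.4110069    93.        ]
yS [306.91 232.69] [[317.5, 225.5], [318.1, 239.0], [296.0, 240.2], [295.3, 226.6]] 328.771484375
yT [337.09 251.91] [[347.2, 239.5], [347.7, 263.5], [327.5, 264.4], [325.4, 241.1]] 544.1171875
redtop corners world side [[541.6, -404.2], [545.4, -400.6], [564.3, -405.9], [565.1, -412.7], [543.6, -409.1]]
redtop corners world top [[567.5, -405.4], [561.0, -411.5], [541.8, -401.5], [546.7, -396.9]]
lock corners [[601.9, 29.2], [600.6, -15.0], [552.6, -15.5], [552.2, 29.0]] [[604.0, -12.2], [552.4, -11.5], [551.6, 31.5], [601.8, 34.5]]
```

```bash
python3 - <<'E'
from h import *
s=cv2.imread("pics/side0.png");t=cv2.imread("pics/top0.png")
def big(im,roi,f,k=16):
    u,v,w,h=roi; b=cv2.resize(im[v:v+h,u:u+w],None,fx=k,fy=k,interpolation=cv2.INTER_CUBIC)
    m=f(cv2.cvtColor(b,cv2.COLOR_BGR2HSV).astype(int)).astype(np.uint8)
    c=cv2.convexHull(max(cv2.findContours(m,0,2)[0],key=cv2.contourArea))
    mo=cv2.moments(c); return (np.array([mo['m10'],mo['m01']])/mo['m00']+.5)/k-.5+[u,v]
a=big(t,(328,243,19,18),lambda h:(h[...,1]<80)&(h[...,2]>80)); b=big(t,(235,249,18,17),lambda h:(h[...,1]<80)&(h[...,2]>80))
A,B=plane("top",a,151.5),plane("top",b,151.5); d=B-A; print("top",a,b,A,B,np.linalg.norm(d),"case yaw",np.degrees(np.arctan2(-d[0],d[1])))
f=lambda h:(h[...,1]<115)&(h[...,2]>115)
a=big(s,(298,225,18,14),f); b=big(s,(294,174,16,14),f)
A,B=plane("side",a,151.5),plane("side",b,151.5); d=B-A; print("side",a,b,A,B,np.linalg.norm(d),np.degrees(np.arctan2(-d[0],d[1])))
# block edges
for n,im,roi in(("top",t,(480,243,60,70)),("side",s,(240,412,95,65))):
    u,v,w,h=roi; g=im[v:v+h,u:u+w]; 
    m=(g[...,2]<(112 if n=="top" else 140)).astype(np.uint8)
    nb,l,st,_=cv2.connectedComponentsWithStats(m); i=1+np.argmax(st[1:,4]); c=cv2.convexHull(cv2.findContours((l==i).astype(np.uint8),0,2)[0][0])
    p=cv2.approxPolyDP(c,2.5,True)[:,0]+[u,v]; print(n,p.tolist(),[plane(n,q,45)[:2].round(0).tolist() for q in p])
    if n=="top":  # right edge subpix per row
        pts=[]
        for r in range(258,300):
            row=im[r,505:545,2].astype(float); j=np.where((row[:-1]<105)&(row[1:]>=105))[0]
            if len(j): j=j[-1]; pts.append((505+j+(105-row[j])/(row[j+1]-row[j]),r))
    else:
        pts=[]
        for cc in range(266,328):
            col=im[412:450,cc,2].astype(float); j=np.where((col[:-1]>=135)&(col[1:]<135))[0]
            if len(j): j=j[0]; pts.append((cc,412+j+(col[j]-135)/(col[j]-col[j+1])))
    L=cv2.fitLine(np.array(pts,np.float32),cv2.DIST_HUBER,0,.01,.01).ravel()
    P,Q=plane(n,L[2:]+20*L[:2],45),plane(n,L[2:]-20*L[:2],45); d=P-Q; d*=np.sign(d[0]); print("edge",P,Q,"block yaw",np.degrees(np.arctan2(d[1],d[0])))
E
```

```text
top [337.20110226 252.00312817] [243.44023146 257.14202166] [577.73410697  10.0144095  151.5       ] [571.98658511 209.89534135 151.5       ] 199.96354898220468 case yaw 1.647070712530019
side [306.93563384 232.67772788] [301.36213618 180.04690867] [577.26298152   7.51802361 151.5       ] [571.72444972 207.42814006 151.5       ] 199.98682454822017 1.5869799237166191
top [[506, 249], [529, 255], [520, 300], [516, 305], [492, 300], [501, 253]] [[589.0, -384.0], [573.0, -436.0], [471.0, -407.0], [459.0, -397.0], [472.0, -343.0], [580.0, -372.0]]
edge [ 562.90248522 -432.40463416   45.        ] [ 473.52553832 -407.33522398   45.        ] block yaw -15.668318823696309
side [[258, 422], [324, 435], [327, 448], [322, 475], [252, 460], [249, 450]] [[473.0, -360.0], [587.0, -390.0], [590.0, -412.0], [579.0, -453.0], [466.0, -423.0], [460.0, -407.0]]
edge [ 588.83255613 -390.23414891   45.        ] [ 522.22910938 -371.73253828   45.        ] block yaw -15.524632665586129
```

>>> drive_tool(increments=[[0,-0.03,0.026,0,0,0,0],[0,-0.061,0.053,0,0,0,0],[0,-0.092,0.079,0,0,0,0],[0,-0.122,0.106,0,0,0,0],[0,-0.153,0.132,0,0,0,0]])

```text
time: 0.52
tcp_pos: [269.0, 348.4, 230.1]
tcp_rot: [[-0.001, 0.344, 0.939], [-0.002, 0.939, -0.344], [-1.0, -0.002, -0.001]]
ft_force: [0.5, -0.8, -0.2]
opening: 42.8
```

>>> drive_tool(increments=[[0,-0.03,0.026,0,0,0,0],[0,-0.061,0.053,0,0,0,0],[0,-0.092,0.079,0,0,0,0],[0,-0.122,0.106,0,0,0,0],[0,-0.153,0.132,0,0,0,0]])

```text
time: 0.93
tcp_pos: [340.4, 157.6, 230.1]
tcp_rot: [[-0.001, 0.343, 0.939], [-0.002, 0.939, -0.343], [-1.0, -0.002, -0.0]]
ft_force: [0.7, -0.5, 0.1]
opening: 42.8
```

>>> drive_tool(increments=[[0,-0.03,0.026,0,0,0,0],[0,-0.061,0.053,0,0,0,0],[0,-0.092,0.079,0,0,0,0],[0,-0.122,0.106,0,0,0,0],[0,-0.153,0.132,0,0,0,0]])

```text
time: 1.35
tcp_pos: [411.9, -33.5, 230.3]
tcp_rot: [[-0.001, 0.344, 0.939], [-0.002, 0.939, -0.344], [-1.0, -0.002, -0.0]]
ft_force: [0.5, 0.8, 0.6]
opening: 42.6
```

>>> drive_tool(increments=[[0,-0.03,0.026,0,0,0,0],[0,-0.06,0.052,0,0,0,0],[0,-0.09,0.079,0,0,0,0],[0,-0.12,0.105,0,0,0,0],[0,-0.15,0.131,0,0,0,0]])

```text
time: 1.77
tcp_pos: [483.4, -221.3, 229.9]
tcp_rot: [[-0.001, 0.345, 0.939], [-0.001, 0.939, -0.345], [-1.0, -0.002, -0.001]]
ft_force: [1.6, -0.3, 0.3]
opening: 42.6
```

>>> drive_tool(increments=[[0,-0.03,0.026,-1,0,0,0],[0,-0.06,0.052,-2,0,0,0],[0,-0.09,0.079,-3,0,0,0],[0,-0.12,0.105,-4,0,0,0],[0,-0.15,0.131,-4.5,0,0,0]])

```text
time: 2.18
tcp_pos: [554.8, -408.9, 229.0]
tcp_rot: [[-0.002, 0.269, 0.963], [-0.0, 0.963, -0.269], [-1.0, -0.001, -0.002]]
ft_force: [0.9, -0.0, 0.5]
opening: 42.3
```

>>> drive_tool(increments=[[0.03,0.0028,-0.0014,0,0,0,0],[0.06,0.0028,-0.0014,0,0,0,0],[0.09,0.0028,-0.0014,0,0,0,0],[0.12,0.0028,-0.0014,0,0,0,0],[0.122,0.0028,-0.0014,0,0,0,0]])

```text
time: 2.6
tcp_pos: [550.3, -402.3, 98.7]
tcp_rot: [[-0.012, 0.27, 0.963], [0.01, 0.963, -0.269], [-1.0, 0.006, -0.014]]
ft_force: [-0.7, 0.8, -1.6]
opening: 42.8
```

```bash
cat > look.py <<'E'
import sys
from h import *
tag=sys.argv[1]; rs=[int(x) for x in sys.argv[2].split(",")]; rt=[int(x) for x in sys.argv[3].split(",")]
s=ctrl.get_image("side");t=ctrl.get_image("top")
cv2.imwrite(f"pics/side_{tag}.png",s[:,:,::-1]);cv2.imwrite(f"pics/top_{tag}.png",t[:,:,::-1])
f=lambda im,r:cv2.resize(im[r[1]:r[1]+r[3],r[0]:r[0]+r[2]],(400,400*r[3]//r[2]),interpolation=cv2.INTER_CUBIC)
a,b=f(s,rs),f(t,rt); h=max(len(a),len(b)); p=lambda x:np.vstack([x,np.zeros((h-len(x),400,3),np.uint8)])
cv2.imwrite(f"pics/z_{tag}.png",np.hstack([p(a),p(b)])[:,:,::-1])
o=ctrl.observe(); print({k:np.round(o[k],3).tolist() for k in("time","joint_pos","tcp_pos","ft_force","ft_torque","opening")})
E
python3 look.py a 240,350,120,120 460,210,100,100
```

```text
{'time': 2.7, 'joint_pos': [-0.807, 0.551, 1.354, -0.002, 1.241, -2.105], 'tcp_pos': [553.025, -404.895, 105.434], 'ft_force': [-0.351, 0.314, 0.421], 'ft_torque': [-0.012, -0.002, -0.032], 'opening': 43.218}
```

View pics/z_a.png

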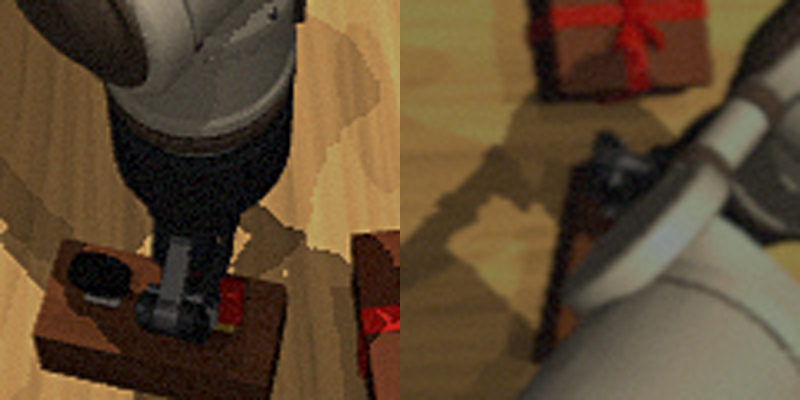

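```bash
python3 - <<'E'
from h import *
o=ctrl.observe(); R=np.array(o["tcp_rot"]);p=np.array(o["tcp_pos"]); print(p,R.round(3).tolist())
for s in(-1,1):
  for off in (21,30):
    for w in(-11,11):
      q=p+s*off*R[:,1]+w*R[:,2]; a=proj("side",q);b=proj("top",q); print(s,off,w,((a-[240,350])*10/3).round(),((b-[460,210])*4).round()+[400,0])
E
```

```text
[ 553.02487951 -404.89477581  105.43440781] [[-0.005, 0.269, 0.963], [0.003, 0.963, -0.269], [-1.0, 0.001, -0.006]]
-1 21 -11 [179. 304.] [694. 232.]
-1 21 11 [224. 314.] [702. 194.]
-1 30 -11 [174. 324.] [710. 236.]
-1 30 11 [220. 334.] [718. 198.]
1 21 -11 [200. 218.] [619. 214.]
1 21 11 [244. 227.] [627. 175.]
1 30 -11 [204. 200.] [603. 210.]
1 30 11 [248. 209.] [611. 171.]
```

```bash
python3 - <<'E'
import cv2
a=cv2.imread("pics/side_a.png")[420:465,270:320];cv2.imwrite("pics/za2.png",cv2.convertScaleAbs(cv2.resize(a,None,fx=14,fy=12,interpolation=cv2.INTER_CUBIC),alpha=1.8))
E
```

```text
(no output)
```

View pics/za2.png

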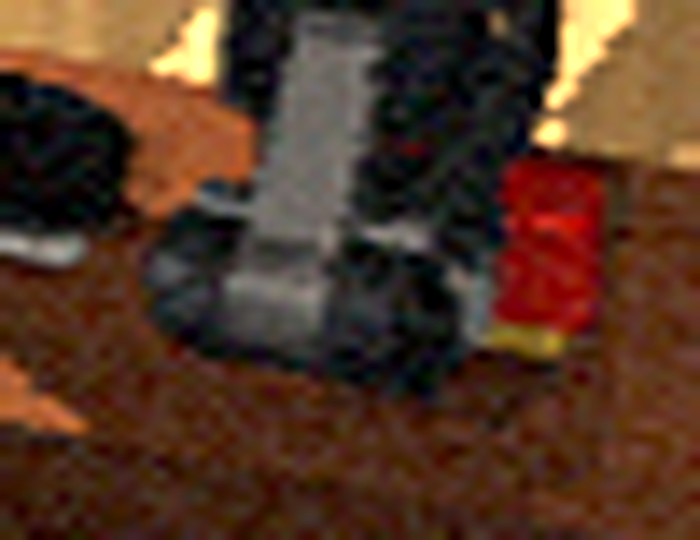

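```bash
python3 look.py b 240,350,120,120 460,210,100,100; python3 - <<'E'
import cv2,numpy as np
from h import *
a=cv2.imread("pics/side_b.png")[390:465,260:330];a=cv2.convertScaleAbs(cv2.resize(a,None,fx=8,fy=8,interpolation=cv2.INTER_CUBIC),alpha=2)
o=ctrl.observe(); R=np.array(o["tcp_rot"]);p=np.array(o["tcp_pos"])
for off,c in((-21,(0,255,0)),(-35,(0,255,255)),(21,(255,0,0))):
  q=[proj("side",p+off*R[:,1]+w*R[:,2]+h*R[:,0]) for w,h in((-11,0),(11,0),(11,-38),(-11,-38))]
  cv2.polylines(a,[((np.array(q)-[260,390]+.5)*8).astype(np.int32)],True,c,1)
cv2.imwrite("pics/zb2.png",a)
E
```

```text
{'time': 2.8, 'joint_pos': [-0.807, 0.548, 1.35, -0.002, 1.241, -2.105], 'tcp_pos': [555.005, -406.859, 109.63], 'ft_force': [0.425, 0.276, 1.371], 'ft_torque': [0.012, -0.053, -0.013], 'opening': 42.581}
```

View pics/zb2.png

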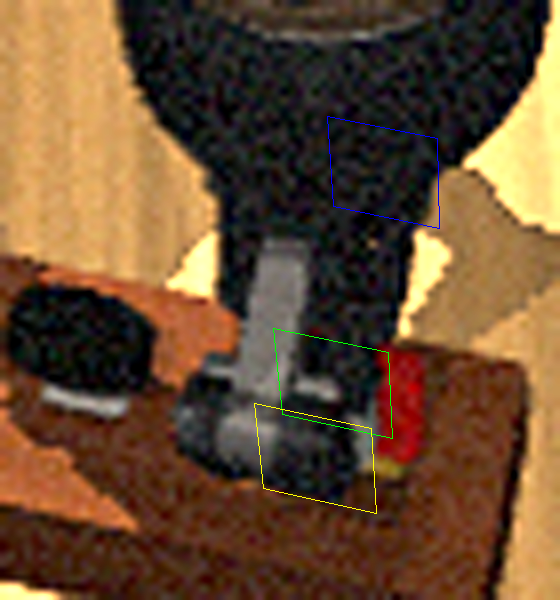

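```bash
python3 look.py c 240,350,120,120 460,210,100,100; python3 - <<'E'
import cv2,numpy as np
from h import *
a=cv2.imread("pics/side_c.png")[390:465,260:330];a=cv2.convertScaleAbs(cv2.resize(a,None,fx=8,fy=8,interpolation=cv2.INTER_CUBIC),alpha=2)
b=cv2.imread("pics/top_c.png")[220:295,480:555];b=cv2.convertScaleAbs(cv2.resize(b,None,fx=8,fy=8,interpolation=cv2.INTER_CUBIC),alpha=2)
o=ctrl.observe(); R=np.array(o["tcp_rot"]);p=np.array(o["tcp_pos"])
for n,im,of in(("side",a,(260,390)),("top",b,(480,220))):
 for off,c in((-21,(0,255,0)),(-50,(0,255,255)),(21,(255,0,0)),(50,(255,0,255))):
  h1=-38 if abs(off)<30 else -60
  q=[proj(n,p+off*R[:,1]+w*R[:,2]+h*R[:,0]) for w,h in((-11,0),(11,0),(11,h1),(-11,h1))]
  cv2.polylines(im,[((np.array(q)-of+.5)*8).astype(np.int32)],True,c,1)
cv2.imwrite("pics/zc2.png",np.hstack([a,b])[:, :1160]);print(np.hstack([a,b]).shape)
E
python3 -c "
import cv2;a=cv2.imread('pics/zc2.png');cv2.imwrite('pics/zc3.png',cv2.resize(a,(800,int(a.shape[0]*800/a.shape[1]))))"
```

```text
{'time': 2.9, 'joint_pos': [-0.807, 0.547, 1.35, -0.002, 1.241, -2.105], 'tcp_pos': [555.286, -407.17, 110.306], 'ft_force': [-0.512, -0.93, -0.235], 'ft_torque': [-0.023, 0.018, -0.013], 'opening': 42.635}
(600, 1160, 3)
```

View pics/zc3.png

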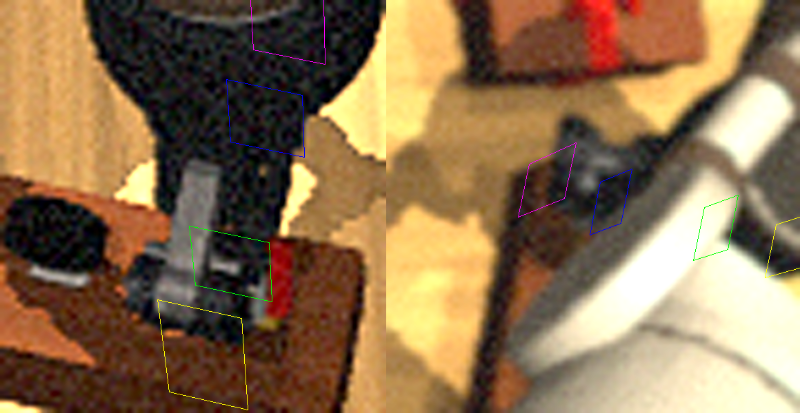

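```bash
python3 - <<'E'
import cv2,numpy as np
a=cv2.imread("pics/side_c.png")[395:460,265:330];b=cv2.imread("pics/top_c.png")[225:275,495:545]
f=lambda x:cv2.convertScaleAbs(cv2.resize(x,(400,400),interpolation=cv2.INTER_CUBIC),alpha=2.2)
i=cv2.imread("pics/top0.png")[390:480,0:130];j=cv2.imread("pics/side0.png")[40:110,120:200]
g=lambda x:cv2.convertScaleAbs(cv2.resize(x,(400,200+0),interpolation=cv2.INTER_CUBIC),alpha=2.2)
cv2.imwrite("pics/zc4.png",np.vstack([np.hstack([f(a),f(b)]),np.hstack([g(i),g(j)])]))
E
```

```text
(no output)
```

View pics/zc4.png

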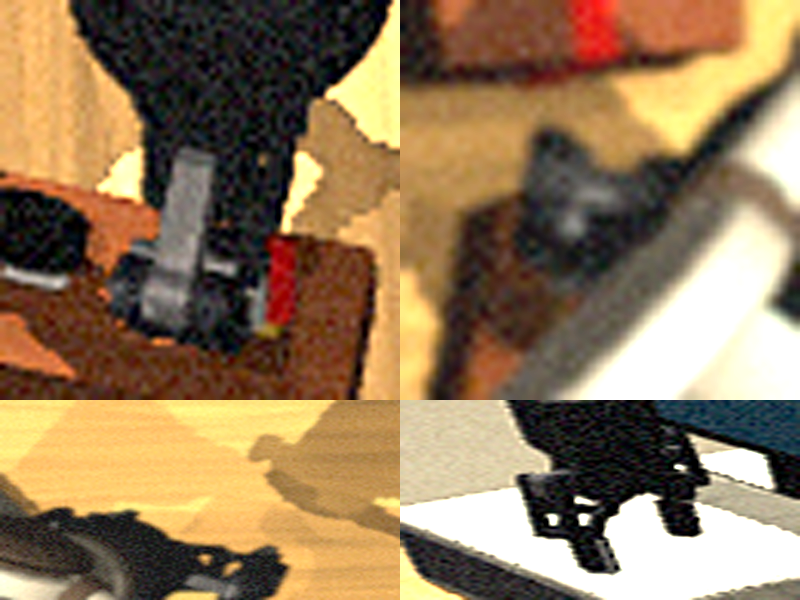

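The near finger tip (about (299,451) in the side view) agrees with the projected pose to within 1.5 px. The red head sits between the fingers, so I'm going down.

>>> drive_tool(increments=[[0.012,0.001,-0.001,0,0,0,0],[0.025,0.001,-0.001,0,0,0,0],[0.037,0.001,-0.001,0,0,0,0],[0.048,0.001,-0.001,0,0,0,0],[0.05,0.001,-0.001,0,0,0,0]])

```text
time: 3.32
tcp_pos: [552.9, -404.4, 56.1]
tcp_rot: [[-0.003, 0.269, 0.963], [0.001, 0.963, -0.269], [-1.0, -0.0, -0.003]]
ft_force: [-0.6, 1.1, -0.6]
opening: 42.6
```

```bash
python3 look.py d 260,390,80,80 480,210,80,80;python3 -c "
import cv2;a=cv2.imread('pics/z_d.png');cv2.imwrite('pics/z_d2.png',cv2.convertScaleAbs(a,alpha=2.2))"
```

```text
{'time': 3.417, 'joint_pos': [-0.807, 0.604, 1.378, -0.002, 1.158, -2.104], 'tcp_pos': [553.818, -405.298, 58.381], 'ft_force': [0.597, 0.568, 0.945], 'ft_torque': [-0.016, 0.016, 0.036], 'opening': 42.685}
```

View pics/z_d2.png

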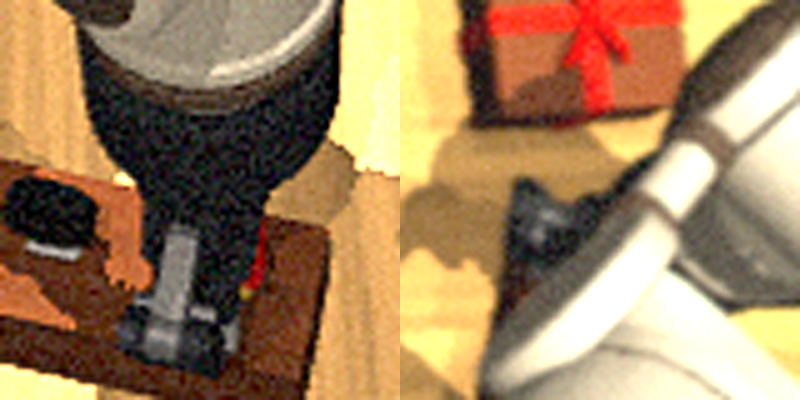

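The head is between the pads, with only its +x edge showing beyond the finger at about (312,442) in the side view. Closing the gripper.

>>> drive_tool(increments=[[0,0,0,0,0,0,0.5],[0,0,0,0,0,0,0.6],[0,0,0,0,0,0,0.7],[0,0,0,0,0,0,0.8],[0,0,0,0,0,0,0.9]])

```text
time: 3.83
tcp_pos: [554.2, -405.6, 59.1]
tcp_rot: [[-0.0, 0.269, 0.963], [-0.002, 0.963, -0.269], [-1.0, -0.002, 0.001]]
ft_force: [1.0, 0.4, 2.2]
opening: 9.2
```

>>> drive_tool(increments=[[0,0,0,0,0,0,1],[0,0,0,0,0,0,1],[0,0,0,0,0,0,1],[0,0,0,0,0,0,1],[0,0,0,0,0,0,1]])

```text
time: 4.25
tcp_pos: [554.2, -405.6, 59.2]
tcp_rot: [[-0.0, 0.269, 0.963], [-0.002, 0.963, -0.269], [-1.0, -0.002, 0.001]]
ft_force: [-0.3, 0.4, -0.1]
opening: 9.2
```

>>> drive_tool(increments=[[-0.015,0,0,0,0,0,1],[-0.035,0,0,0,0,0,1],[-0.07,0,0,0,0,0,1],[-0.11,0,0,0,0,0,1],[-0.15,0,0,0,0,0,1]])

```text
time: 4.67
tcp_pos: [553.6, -404.7, 210.9]
tcp_rot: [[-0.001, 0.269, 0.963], [-0.001, 0.963, -0.269], [-1.0, -0.002, -0.001]]
ft_force: [0.4, -1.0, -0.4]
opening: 9.3
```

```bash
python3 look.py e 240,330,120,120 460,200,120,120;python3 -c "
import cv2;a=cv2.imread('pics/z_e.png');cv2.imwrite('pics/z_e2.png',cv2.convertScaleAbs(a,alpha=1.8))"
```

```text
{'time': 4.767, 'joint_pos': [-0.806, 0.45, 1.261, -0.002, 1.412, -2.104], 'tcp_pos': [557.432, -408.525, 220.373], 'ft_force': [1.267, -0.825, 1.902], 'ft_torque': [-0.031, 0.04, -0.0], 'opening': 9.177}
```

View pics/z_e2.png

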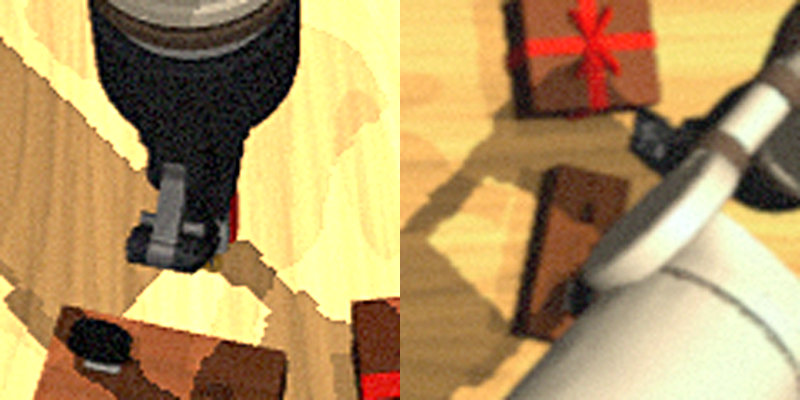

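>>> drive_tool(increments=[[-0.002,0.025,-0.006,0,0,0,1],[-0.004,0.06,-0.013,0,0,0,1],[-0.004,0.1,-0.022,0,0,0,1],[-0.004,0.14,-0.031,0,0,0,1],[-0.004,0.18,-0.04,0,0,0,1]])

```text
time: 5.18
tcp_pos: [566.9, -222.6, 222.2]
tcp_rot: [[0.012, 0.27, 0.963], [-0.015, 0.963, -0.27], [-1.0, -0.011, 0.015]]
ft_force: [1.0, 0.3, 0.8]
opening: 8.9
```

>>> drive_tool(increments=[[0,0.04,-0.009,-3.5,0,0,1],[0,0.08,-0.018,-7,0,0,1],[0,0.115,-0.026,-10.5,0,0,1],[0,0.15,-0.034,-14,0,0,1],[0,0.17,-0.038,-17.2,0,0,1]])

```text
time: 5.6
tcp_pos: [575.6, -44.9, 220.1]
tcp_rot: [[0.012, -0.032, 0.999], [-0.013, 0.999, 0.033], [-1.0, -0.014, 0.011]]
ft_force: [0.3, 0.7, -0.9]
opening: 9.1
```

>>> drive_tool(increments=[[0.001,0.02,0.002,0,0,0,1],[0.002,0.04,0.0036,0,0,0,1],[0.003,0.05,0.0036,0,0,0,1],[0.003,0.0536,0.0036,0,0,0,1],[0.003,0.0536,0.0036,0,0,0,1]])

```text
time: 6.02
tcp_pos: [577.3, 9.0, 216.5]
tcp_rot: [[0.011, -0.033, 0.999], [-0.014, 0.999, 0.034], [-1.0, -0.014, 0.011]]
ft_force: [0.3, -0.5, 0.1]
opening: 9.0
```

```bash
python3 look.py f 270,180,80,80 300,215,70,70; python3 -c "
from h import *
o=ctrl.observe();print(o['tcp_pos'],np.round(o['tcp_rot'],4).tolist(),o['qd'].round(3) if hasattr(o['qd'],'round') else o['qd'])
a=cv2.imread('pics/z_f.png');cv2.imwrite('pics/z_f2.png',cv2.convertScaleAbs(a,alpha=1.6))"
```

```text
{'time': 6.117, 'joint_pos': [-0.189, 0.167, 1.617, -0.012, 1.344, -1.79], 'tcp_pos': [577.556, 7.79, 216.553], 'ft_force': [0.628, -0.83, -0.309], 'ft_torque': [-0.009, 0.013, -0.019], 'opening': 9.543}
[577.55561961   7.78952332 216.55293191] [[0.0117, -0.0317, 0.9994], [-0.0138, 0.9994, 0.0319], [-0.9998, -0.0142, 0.0112]] [-0.01   0.001 -0.002  0.001 -0.002  0.001]
```

View pics/z_f2.png

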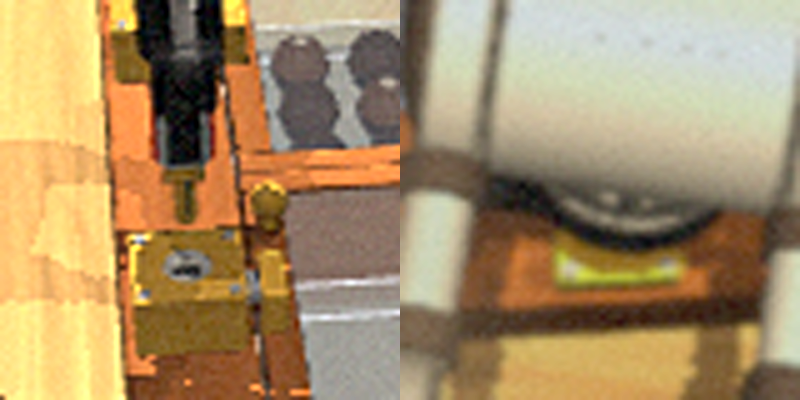

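```bash
python3 - <<'E'
from h import *
s=cv2.imread("pics/side_f.png")
print(proj("side",[577.3,8.8,151.5]),proj("side",[577.3,8.8,176]),proj("side",[577.3,8.8,202]))
c=s[208:230,296:318]; hsv=cv2.cvtColor(c,cv2.COLOR_BGR2HSV)
print("S");print(hsv[...,1]);print("V");print(hsv[...,2]);print("H");print(hsv[...,0])
E
```

```text
[306.92724059 232.28792309] [306.68024036 223.9625013 ] [306.4086219  214.80729473]
S
[[176 182 171 185 250 113  11  56 191 255  48 182 107 255  22  37 196 187
  179 182 144 178]
 [175 176 180 181 201 119  11   8 128  89  93 170 255   0  16  17 171 188
  172 180 111 173]
 [187 188 177 170 189 172  19  30  57 170 153 255 174 255  18  28 240 187
  182 181  99 174]
 [177 169 171 180 205 166   8  46  91  80 219  96 128 223   0  37 189 180
  170 192  62 129]
 [202 178 183 183 176 142  22  38 164  48  48  51  28  23  55 121 185 172
  184 179  94 110]
 [169 180 180 181 183 183 138  60  18  44  73  55  86 115  75 171 184 176
  177 189 147 127]
 [175 177 183 171 180 179 173 217 198 217 213 255 255 165 183 184 176 174
  175 178 141  98]
 [188 175 177 183 176 175 199 163 171 192 162 172 169 177 208 174 176 190
  189 181 185  85]
 [186 188 174 177 175 180 178 167 185 235 194  33 200 174 176 178 182 175
  178 178 179 114]
 [168 171 173 178 179 168 188 179 175 176 173  79 242 178 175 178 185 177
  181 172 176 150]
 [180 178 175 167 181 170 182 184 187 195 190 161 137 176 179 184 176 178
  174 181 
[... 4430 characters left out ...]
2  23  20  14  11  11  12  11
   13  12  12  12]
 [ 13  12  12  12  13  12  12  12  12  16  21  17  24  13  13  12  12  12
   12  12  13  12]
 [ 12  12  12  11  12  12  11  12  12  13  19  20  16  11  12  12  12  12
   11  11  11  12]
 [ 12  12  12  12  12  11  11  11  12  12  11  11  11  12  12  13  14  16
   15  15  17  16]
 [ 16  15  15  19  20  18  18  16  18  21  21  22  21  22  20  20  19  20
   20 100  22  19]
 [ 22  24  22  21  21  20  20  20  20  20  21  19  19  21  20  19  20  21
   14  15  15  20]
 [ 20 150 117  17  19  20  19  19  19  20  19  18  19  20  19  19  19  18
   19  18  19  19]
 [ 21  22  20  20  19  19  18  19  20  22  20  20  19  20  20  18  20  20
   20  23  20  19]]
```

>>> drive_tool(increments=[[0,0.0005,0.0002,0,0.3,0.4,1],[0.002,0.001,0.0005,0,0.65,0.8,1],[0.008,0.0011,0.0005,0,0.65,0.8,1],[0.014,0.0011,0.0005,0,0.65,0.8,1],[0.018,0.0011,0.0005,0,0.65,0.8,1]])

```text
time: 6.53
tcp_pos: [577.7, 8.4, 197.1]
tcp_rot: [[-0.002, -0.031, 1.0], [0.0, 1.0, 0.031], [-1.0, 0.0, -0.002]]
ft_force: [-0.2, -0.4, -0.3]
opening: 9.3
```

```bash
python3 look.py g 280,190,60,60 300,215,70,70; python3 -c "
from h import *
o=ctrl.observe();print(o['tcp_pos'],np.round(o['tcp_rot'],4).tolist())
a=cv2.imread('pics/z_g.png');cv2.imwrite('pics/z_g2.png',cv2.convertScaleAbs(a,alpha=1.6))
s=cv2.imread('pics/side_g.png')[216:236,298:318];print(s.max(2));print(proj('side',[577.3,8.8,165]))"
```

```text
{'time': 6.633, 'joint_pos': [-0.194, 0.194, 1.626, -0.0, 1.325, -1.796], 'tcp_pos': [577.34, 8.664, 196.909], 'ft_force': [-0.728, -1.034, -0.16], 'ft_torque': [0.004, 0.031, -0.003], 'opening': 9.533}
[577.34043764   8.66412314 196.90851383] [[-0.0029, -0.0315, 0.9995], [0.0003, 0.9995, 0.0316], [-1.0, 0.0004, -0.0029]]
[[135 145 121  74  64  58  22  19  19  10  10  12  21  58  53 135 137 136
  139  58]
 [143 148 155  67  59  71  28  22   0  15   6  19  20  61  50 137 138 141
  125  63]
 [137 140 152  84  64  62  26   2   0   8  10   2  26  53  85 140 135 135
  139  83]
 [134 139 146 119  71  55  20  13   3  12  15  12  28  53  87 132 136 137
  143  96]
 [137 137 145 148 118  61  47  50  45  47  62  62  53 101 143 140 133 136
  146  85]
 [140 141 141 146 120  72  63  72  77  78  72  67  50 123 144 140 134 132
  147 103]
 [140 143 141 141 142  83  73  81  86  78  78  75  58 115 142 139 130 130
  145 130]
 [140 139 142 145 145  97  81  64  66  41  51  84 112 144 149 140 135 139
  146 140]
 [140 133 139 142 137 142 124  78  73  47  49 100 150 150 144 144 142 142
  147 133]
 [142 140 1
[... 252 characters left out ...]
4 113  91 100  78  67  70  75  57  51  78  92  91  89  92  93  92
   90  93]
 [202 116  96  96 107  69  67  70  71  59  54  78  91  88  82  83  88  84
   84 123]
 [106  88  97 101  99  87  76  69  75  73  69  66  86  85  90  90  86  87
   84 123]
 [ 87  99  96 100 100 102  68  61  63  72  67  69  69  61  85  87  93  88
   86  86]
 [ 96  96 101  98  93  92 109  84  87  87  81  75  70  81  78  89  90  94
   87  92]
 [120 102 101 103  97  93  85  50  44  51  28  34  59  62  82  93  86  92
   90  91]
 [ 95  99 101 106  98  94  64  15  24  23  25  23  54  57  93  92  86  92
   89  84]
 [ 95 101  99 102 103  93  94  99  78  66  68  67  66  73  64  85  90  84
   91  91]]
[306.79218462 227.7357091 ]
```

View pics/z_g2.png

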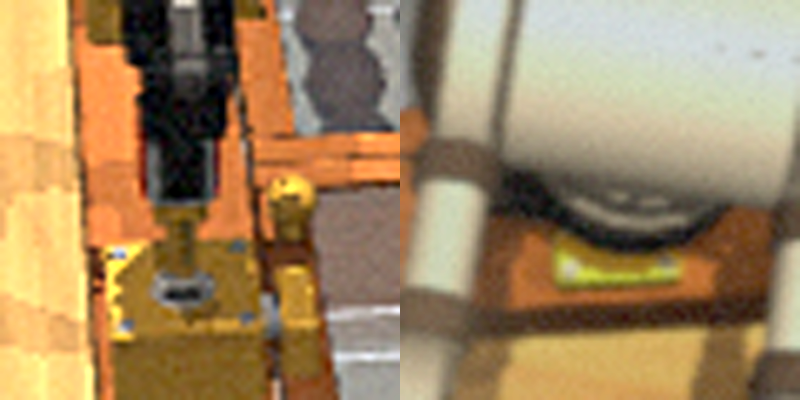

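>>> drive_tool(increments=[[0.001,0.0003,0.0005,0,0,0,1],[0.003,0.0003,0.0005,0,0,0,1],[0.005,0.0003,0.0005,0,0,0,1],[0.007,0.0003,0.0005,0,0,0,1],[0.008,0.0003,0.0005,0,0,0,1]])

```text
time: 7.05
tcp_pos: [577.7, 9.1, 188.6]
tcp_rot: [[-0.003, -0.032, 0.999], [0.0, 0.999, 0.032], [-1.0, 0.0, -0.003]]
ft_force: [0.4, -0.1, -0.9]
opening: 9.1
```

>>> drive_tool(increments=[[0.001,0,0,0,0,0,1],[0.002,0,0,0,0,0,1],[0.003,0,0,0,0,0,1],[0.004,0,0,0,0,0,1],[0.005,0,0,0,0,0,1]])

```text
time: 7.47
tcp_pos: [577.7, 9.1, 183.6]
tcp_rot: [[-0.003, -0.032, 0.999], [0.0, 0.999, 0.032], [-1.0, 0.0, -0.003]]
ft_force: [0.4, 0.1, -0.3]
opening: 9.2
```

>>> drive_tool(increments=[[0.001,0,-0.001,0,0,0,1],[0.0015,0,-0.002,0,0,0,1],[0.002,0,0,0,0,0,1],[0.0025,0,-0.002,0,0,0,1],[0.003,0,-0.002,0,0,0,1]])

```text
time: 7.88
tcp_pos: [576.9, 8.9, 181.5]
tcp_rot: [[0.0, -0.032, 0.999], [0.0, 0.999, 0.032], [-1.0, 0.0, 0.0]]
ft_force: [3.5, -0.3, 3.2]
opening: 9.3
```

>>> drive_tool(increments=[[0.001,0,-0.0025,0,0,0,1],[0.002,0,0.001,0,0,0,1],[0.003,0,-0.0025,0,0,0,1],[0.0035,0,0.001,0,0,0,1],[0.004,0,-0.002,0,0,0,1]])

```text
time: 8.3
tcp_pos: [575.8, 8.8, 177.5]
tcp_rot: [[0.002, -0.032, 1.0], [0.0, 1.0, 0.032], [-1.0, -0.0, 0.002]]
ft_force: [12.1, 0.4, 0.3]
opening: 9.4
```

>>> drive_tool(increments=[[0.0005,0,0.001,0,0,0,1],[0.0015,0,0,0,0,0,1],[0.0025,0,0.001,0,0,0,1],[0.0035,0,-0.0005,0,0,0,1],[0.004,0,0.001,0,0,0,1]])

```text
time: 8.72
tcp_pos: [576.7, 8.8, 173.7]
tcp_rot: [[0.002, -0.031, 1.0], [-0.0, 1.0, 0.031], [-1.0, -0.0, 0.002]]
ft_force: [2.0, 0.4, 3.4]
opening: 9.2
```

>>> drive_tool(increments=[[0.001,0,-0.0015,0,0,0,1],[0.002,0,0.001,0,0,0,1],[0.003,0,-0.0015,0,0,0,1],[0.004,0,0.001,0,0,0,1],[0.005,0,-0.0005,0,0,0,1]])

```text
time: 9.13
tcp_pos: [576.4, 8.8, 168.2]
tcp_rot: [[0.002, -0.032, 1.0], [0.0, 1.0, 0.032], [-1.0, -0.0, 0.002]]
ft_force: [7.2, 0.5, 2.5]
opening: 9.2
```

>>> drive_tool(increments=[[0.001,0,0.0005,0,0,0,1],[0.002,0,-0.0005,0,0,0,1],[0.003,0,0.0005,0,0,0,1],[0.004,0,0,0,0,0,1],[0.005,0,0.0005,0,0,0,1]])

```text
time: 9.55
tcp_pos: [577.0, 8.8, 165.1]
tcp_rot: [[0.003, -0.032, 0.999], [-0.0, 0.999, 0.032], [-1.0, -0.0, 0.003]]
ft_force: [-4.4, 0.1, 18.9]
opening: 9.5
```

```bash
python3 look.py h 280,190,60,60 300,215,70,70; python3 -c "
from h import *
o=ctrl.observe();print(o['tcp_pos'],np.round(o['tcp_rot'],4).tolist())
a=cv2.imread('pics/z_h.png');cv2.imwrite('pics/z_h2.png',cv2.convertScaleAbs(a,alpha=1.8))"
```

```text
{'time': 9.65, 'joint_pos': [-0.194, 0.219, 1.662, 0.0, 1.258, -1.797], 'tcp_pos': [576.896, 8.733, 165.228], 'ft_force': [-2.743, 0.75, 14.267], 'ft_torque': [0.156, 0.302, 0.017], 'opening': 9.304}
[576.89613771   8.73348598 165.2282474 ] [[0.0023, -0.0317, 0.9995], [-0.0003, 0.9995, 0.0317], [-1.0, -0.0004, 0.0023]]
```

View pics/z_h2.png

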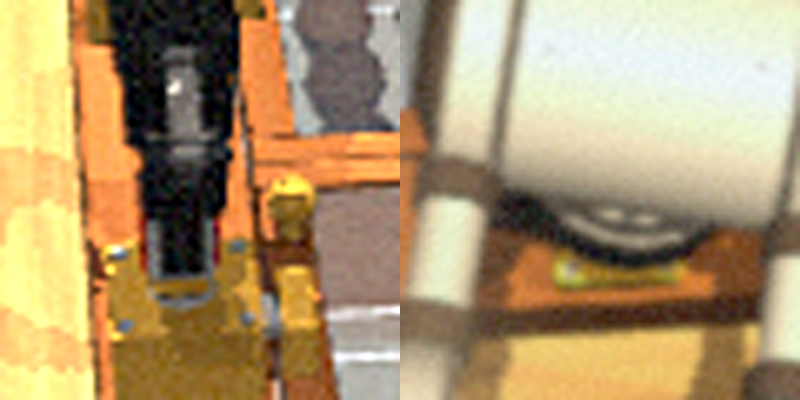

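The shoulder is seated on the lock face at about (308,234) in the side view. It stopped at z 165.1 under about 15–19 N, where about 165.7 was expected. Turning clockwise now, with light downward pressure.

>>> drive_tool(increments=[[0.001,0,0,5,0,0,1],[0.001,0,0,10,0,0,1],[0.001,0,0,15,0,0,1],[0.001,0,0,20,0,0,1],[0.001,0,0,25,0,0,1]])

```text
time: 10.07
tcp_pos: [577.0, 8.7, 165.4]
tcp_rot: [[0.003, 0.397, 0.918], [-0.001, 0.918, -0.397], [-1.0, 0.001, 0.003]]
ft_force: [1.2, 0.4, 8.0]
opening: 9.0
```

```bash
cat > st.py <<'E'
from h import *
o=ctrl.observe();R=np.array(o["tcp_rot"]);print("yaw y",np.degrees(np.arctan2(R[1,1],R[0,1])),{k:np.round(o[k],3).tolist() for k in("time","joint_pos","tcp_pos","ft_force","ft_torque","opening")})
E
python3 st.py
```

```text
yaw y 66.58417929403183 {'time': 10.067, 'joint_pos': [-0.194, 0.219, 1.661, 0.0, 1.258, -1.356], 'tcp_pos': [577.013, 8.718, 165.381], 'ft_force': [1.176, 0.403, 7.997], 'ft_torque': [0.128, -0.217, 0.098], 'opening': 9.044}
```

>>> drive_tool(increments=[[0.0005,0,0,6,0,0,1],[0.0005,0,0,12,0,0,1],[0.0005,0,0,18,0,0,1],[0.0005,0,0,24,0,0,1],[0.0005,0,0,30,0,0,1]])

```text
time: 10.48
tcp_pos: [577.2, 9.0, 165.5]
tcp_rot: [[0.003, 0.806, 0.592], [-0.0, 0.592, -0.806], [-1.0, 0.002, 0.002]]
ft_force: [3.2, 1.7, 5.1]
opening: 9.4
```

```bash
python3 st.py
```

```text
yaw y 36.2959660273243 {'time': 10.483, 'joint_pos': [-0.194, 0.219, 1.661, 0.001, 1.258, -0.828], 'tcp_pos': [577.168, 8.997, 165.454], 'ft_force': [3.214, 1.749, 5.146], 'ft_torque': [0.22, -0.582, 0.068], 'opening': 9.435}
```

>>> drive_tool(increments=[[0.0005,0,0,6,0,0,1],[0.0005,0,0,12,0,0,1],[0.0005,0,0,18,0,0,1],[0.0005,0,0,24,0,0,1],[0.0005,0,0,30,0,0,1]])

```text
time: 10.9
tcp_pos: [577.5, 9.1, 165.5]
tcp_rot: [[0.004, 0.994, 0.105], [0.0, 0.105, -0.994], [-1.0, 0.004, 0.0]]
ft_force: [4.3, 1.0, 6.1]
opening: 8.8
```

```bash
python3 st.py
```

```text
yaw y 6.017306471998293 {'time': 10.9, 'joint_pos': [-0.194, 0.219, 1.661, 0.001, 1.257, -0.299], 'tcp_pos': [577.471, 9.105, 165.472], 'ft_force': [4.336, 0.997, 6.14], 'ft_torque': [0.234, -0.779, 0.046], 'opening': 8.808}
```

>>> drive_tool(increments=[[0.0005,0,0,4,0,0,1],[0.0005,0,0,8,0,0,1],[0.0005,0,0,11,0,0,1],[0.0005,0,0,13,0,0,1],[0.0005,0,0,14,0,0,1]])

```text
time: 11.32
tcp_pos: [577.6, 9.1, 165.5]
tcp_rot: [[0.004, 0.99, -0.14], [-0.0, -0.14, -0.99], [-1.0, 0.004, -0.001]]
ft_force: [4.0, -0.2, 5.0]
opening: 9.4
```

```bash
python3 st.py
```

```text
yaw y -8.052116258322064 {'time': 11.317, 'joint_pos': [-0.194, 0.219, 1.661, 0.001, 1.257, -0.053], 'tcp_pos': [577.605, 9.146, 165.467], 'ft_force': [3.958, -0.158, 4.997], 'ft_torque': [0.17, -0.616, 0.046], 'opening': 9.409}
```

>>> drive_tool(increments=[[0.0005,0,0,1,0,0,1],[0.0005,0,0,2,0,0,1],[0.0005,0,0,3,0,0,1],[0.0005,0,0,4,0,0,1],[0.0005,0,0,4,0,0,1]])

```text
time: 11.73
tcp_pos: [577.7, 9.1, 165.5]
tcp_rot: [[0.005, 0.978, -0.209], [-0.0, -0.209, -0.978], [-1.0, 0.004, -0.001]]
ft_force: [3.1, -0.2, 6.6]
opening: 9.4
```

```bash
python3 st.py
```

```text
yaw y -12.04852989941526 {'time': 11.733, 'joint_pos': [-0.194, 0.219, 1.661, 0.001, 1.257, 0.017], 'tcp_pos': [577.696, 9.094, 165.466], 'ft_force': [3.05, -0.232, 6.573], 'ft_torque': [0.059, -0.506, 0.2], 'opening': 9.431}
```

>>> drive_tool(increments=[[0.0005,0,0,1,0,0,1],[0.0005,0,0,2,0,0,1],[0.0005,0,0,3,0,0,1],[0.0005,0,0,3,0,0,1],[0.0005,0,0,3,0,0,1]])

```text
time: 12.15
tcp_pos: [577.7, 9.0, 165.5]
tcp_rot: [[0.005, 0.966, -0.259], [-0.001, -0.259, -0.966], [-1.0, 0.005, -0.0]]
ft_force: [2.0, 0.8, 5.2]
opening: 9.3
```

```bash
python3 st.py
```

```text
yaw y -14.994184453608776 {'time': 12.15, 'joint_pos': [-0.194, 0.219, 1.661, 0.0, 1.257, 0.068], 'tcp_pos': [577.727, 8.969, 165.483], 'ft_force': [1.962, 0.766, 5.227], 'ft_torque': [0.029, -0.549, 0.279], 'opening': 9.253}
```

```bash
python3 look.py i 280,190,60,60 300,215,70,70; python3 -c "
from h import *
a=cv2.imread('pics/z_i.png');cv2.imwrite('pics/z_i2.png',cv2.convertScaleAbs(a,alpha=1.8))"; python3 st.py
```

```text
{'time': 12.25, 'joint_pos': [-0.194, 0.219, 1.661, 0.0, 1.257, 0.068], 'tcp_pos': [577.73, 8.992, 165.465], 'ft_force': [2.773, 0.705, 5.807], 'ft_torque': [0.037, -0.481, 0.28], 'opening': 9.062}
yaw y -14.989051918319023 {'time': 12.25, 'joint_pos': [-0.194, 0.219, 1.661, 0.0, 1.257, 0.068], 'tcp_pos': [577.73, 8.992, 165.465], 'ft_force': [2.773, 0.705, 5.807], 'ft_torque': [0.037, -0.481, 0.28], 'opening': 9.062}
```

View pics/z_i2.png

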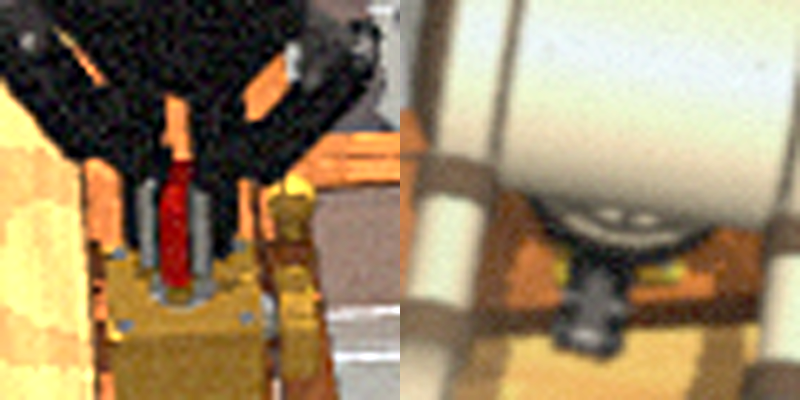

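```bash
python3 -c "
import cv2,numpy as np
f=lambda n:cv2.convertScaleAbs(cv2.resize(cv2.imread(n)[222:262,308:334],(390,600),interpolation=cv2.INTER_CUBIC),alpha=1.8)
cv2.imwrite('pics/bolt.png',np.hstack([f('pics/side_h.png'),f('pics/side_i.png')]))"
```

```text
(no output)
```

View pics/bolt.png

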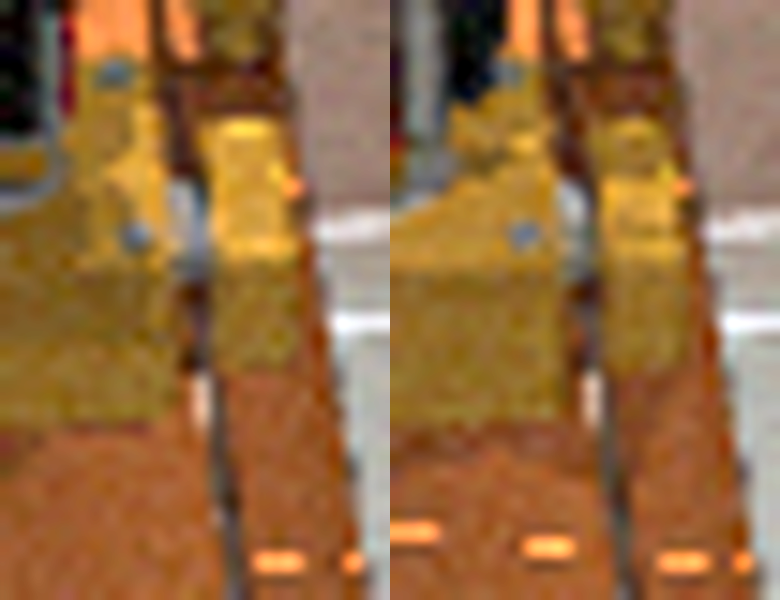

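```bash
python3 -c "
from workcell import ctrl
print(ctrl.job_done())"; python3 st.py
```

```text
the job is handed in; nothing more can be done
None
the job is handed in; nothing more can be done
```

The red-headed key is fully home in the right-hand lock, the empty compartment's, and turned clockwise to its stop. The job is handed in at about 12.3 s with the gripper still holding the key turned. I drove only the red key and the right lock; the black key and gift box looked undisturbed in the picture after lifting.

Last checks:
- **Fully in:** the key went past both wafers with gentle rocking, at about 12 N sideways at most. It stopped hard at tool height 165.1 mm under 15–19 N, where I expected about 165.7 mm. The side picture shows the shoulder on the lock face.
- **Fully turned:** the hand turned about 107°, which is 90° plus the key's play and some give. The turning moment rose from 0.05 to 0.28 N m past about 100°. That is well above the 0.07 N m spring, so the key is against the stop.
- **Holding:** pose, grip (9.1 mm opening) and turning moment were unchanged over the last 0.1 s before hand-in.
- **Bolt:** the side picture shows the key edge-on and a dark gap between bolt and lid keeper that was not there before. That is only a pixel or two, so it supports the turn rather than proving it.

**Disagreements:** the two cameras differed by about 2–3 mm in y, and triangulated heights came out 2–4 mm low. I aligned the key by its position relative to the lock, and it went in without catching at the mouth.

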